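# Lay down the row of dose-round tabs

## Robot

A 6-joint arm with a two-finger parallel gripper is mounted at the origin on the work surface. World frame = base frame: x ahead of the robot, y to its left, z up, the work surface at z = 0. Lengths are in m, angles in rad, forces in N, time in s.
With the tool pointing down it reaches from about 0.375 to 0.9 m from the base axis. Payload 3.1 kg.
Tool frame: the origin (TCP) lies at the centre of the arm's flange, where the gripper is bolted on; the fingertips stand 173 mm ahead of it and the grasp point (between the pads) lies 155 mm ahead of it; z points along the fingers, y is the line along which they close (so a half turn about z gives the same grasp; the last joint's range is limited). The gripper opens to 85 mm and grips with 20 to 120 N. Pads are 22 mm wide; open, the fingers measure 114 mm over their backs; the gripper's body (76 mm by 85 mm) begins 54 mm behind the grasp point. The pads swing forward as they close: fully open they stand 13 mm farther back than shut.
Start: joints at [-1.337, 0.527, 1.433, -0, 1.181, -0.178], TCP at [0.251, -0.572, 0.405] pointing down, gripper open.
Joint ranges: [-3.08, 3.08], [-0.75, 2.2], [0.22, 2.44], [-1.43, 4.57], [0, 2.65], [-2.85, 2.85]. Speed limits (rad/s): [2.79, 2.79, 3.14, 3.14, 3.14, 3.14].

## Interface

Orientations are given as a unit quaternion [x, y, z, w].
In Python, from station import * gives the robot as it stands.
- The arm moves only by the shell command python3 -m jog 'ROWS' [OPENING] [FORCE]. ROWS is a JSON object of lists of equal length, an entry for each row: "linear": the shift along the world's x, y, z in mm, a list of three; "turn": the turn about the world's z in units of 5 degrees (1.0 is 5 degrees). A call has 1 to 12 rows; each row shifts and turns the commanded pose from where the row before left it; what a row does not reach is not made up. A row lasts 1/8 s, in which the tool goes at most 62.5 mm and 10.7 degrees, less where a joint would pass 70% of its speed; a pose out of reach is approached as far as the arm can. A call is refused whole if a number of a shift passes 62.5 or a number of a turn 1, either way. A call with a gripper value outside its range is refused whole. OPENING is the opening, from 0 (shut) to 1 (fully open), set as the call begins (- or left out, the last holds). The fingers move at their own pace and stop on an object; FORCE is the grip in N (left out, the last holds). Time passes only in rows, so rows that do not move let the fingers close. It gives the time, the measured TCP pose, the force, the opening and the grip force at its end, in the units of the state.
- sense(): the state, without advancing time (a new reading comes with each control period).
- snapshot(name): name is "side" or "top" or "wrist"; returns the picture (384x512x3 uint8, red, green, blue); there is no depth.
- get_calibration(name): a dict with "fx", "fy", "cx", "cy" (pixels), "world_to_cam" (4x4, takes a point from world to camera coordinates). Camera axes: x right, y down, z forward; pixel columns grow to the right and rows downward; lengths in m; the calibration is good to about 2 mm. A picture is of the moment at which its call begins: read the wrist's pose just before it. get_calibration takes no time and is no camera call; for the wrist camera it gives the pose at the moment of the call.
- sign_off(): hands the job in; it is judged then, once.
The state is a dict: "t": time; "q": joint angles; "qd": joint speeds; "tau": joint torques, N m; "tcp_pos": TCP position; "tool_rot": TCP orientation; "force": force on the tool from outside, world axes, zero at the start; "ft_torque": the same for the moment, N m; "finger_gap": opening from 0.0 (shut) to 1.0 (fully open); "gripper_force": force on a finger pad.
Only numpy, scipy, OpenCV 4.12 (cv2) and the standard library are available. Lean on these libraries where they do the work, as an engineer would, in place of code of your own. Each camera call takes 0.05 s, during which the arm holds its last target. There are 200 camera calls.

## Task

Mark the dose round as dispensed: bring the fingertips down at the green dot on the blue board, then run them gently along the curved row in one low pass, staying over the row, so that the five white tabs tip over one after another, away from the green dot, and lie down. Rise clear before the red tab and leave it standing. Do not grasp or press hard on anything, do not shift the board, and leave the jar, tape roll, carton and stamp where they are.

Things in the scene. Friction and masses are not known exactly. Their poses are not given: they have to be found in the camera images.
- board: blue board lying loose on the desk, 150 mm (its x) by 320 mm (its y), 10 mm thick, 0.7 to 1.2 kg; origin at the centre of its underside, z up. Along a pale printed arc, clockwise seen from above (from its +y end to its -y end), come a green dot, five white tabs and a red tab, at 0, 50, 92, 134, 176, 218 and 288 mm of arc length
- green_dot (a point): centre of the flat green dot, 24 mm across, printed on the board's top (10 mm above the desk) at the start of the row
- arc_centre (a point): centre of the row's arc (radius 160 mm), at the height of the board's top, 120 mm from the board's origin along its -x, off the board; nothing is there
- red_tab (a joint): hinge angle (rad) of the red tab, like the white ones; it stands near 0 at the start and is to be left standing (below 0.35)
- red_foot (a point): hinge of the red tab, 70 mm of arc beyond foot5
- tab1 (a joint): hinge angle (rad) of white tab 1 from the green dot: 0 upright, negative leaning towards the dot (starts at -0.35 to 0.05), positive tipped over along the row away from the dot, stops at -0.5 and 1.45 (flat); counts as laid down above 0.8. Plate 25 mm wide across the row, 3 mm thick, reaching 34 mm from its hinge. About 1 N at the fingertip tips it; friction holds it where it is left
- foot1 (a point): hinge of white tab 1: middle of the tab's lower edge, 14 mm above the desk (4 mm above the board); the steel hinge knuckles beside it rise to 18 mm above the desk. A fingertip moving along the row with its end 22 to 30 mm above the desk pushes the tab over and then passes over it
- tab2 (a joint): hinge angle (rad) of white tab 2 from the green dot: 0 upright, negative leaning towards the dot (starts at -0.35 to 0.05), positive tipped over along the row away from the dot, stops at -0.5 and 1.45 (flat); counts as laid down above 0.8. Plate 25 mm wide across the row, 3 mm thick, reaching 34 mm from its hinge. About 1 N at the fingertip tips it; friction holds it where it is left
- foot2 (a point): hinge of white tab 2: middle of the tab's lower edge, 14 mm above the desk (4 mm above the board); the steel hinge knuckles beside it rise to 18 mm above the desk. A fingertip moving along the row with its end 22 to 30 mm above the desk pushes the tab over and then passes over it
- tab3 (a joint): hinge angle (rad) of white tab 3 from the green dot: 0 upright, negative leaning towards the dot (starts at -0.35 to 0.05), positive tipped over along the row away from the dot, stops at -0.5 and 1.45 (flat); counts as laid down above 0.8. Plate 25 mm wide across the row, 3 mm thick, reaching 34 mm from its hinge. About 1 N at the fingertip tips it; friction holds it where it is left
- foot3 (a point): hinge of white tab 3: middle of the tab's lower edge, 14 mm above the desk (4 mm above the board); the steel hinge knuckles beside it rise to 18 mm above the desk. A fingertip moving along the row with its end 22 to 30 mm above the desk pushes the tab over and then passes over it
- tab4 (a joint): hinge angle (rad) of white tab 4 from the green dot: 0 upright, negative leaning towards the dot (starts at -0.35 to 0.05), positive tipped over along the row away from the dot, stops at -0.5 and 1.45 (flat); counts as laid down above 0.8. Plate 25 mm wide across the row, 3 mm thick, reaching 34 mm from its hinge. About 1 N at the fingertip tips it; friction holds it where it is left
- foot4 (a point): hinge of white tab 4: middle of the tab's lower edge, 14 mm above the desk (4 mm above the board); the steel hinge knuckles beside it rise to 18 mm above the desk. A fingertip moving along the row with its end 22 to 30 mm above the desk pushes the tab over and then passes over it
- tab5 (a joint): hinge angle (rad) of white tab 5 from the green dot: 0 upright, negative leaning towards the dot (starts at -0.35 to 0.05), positive tipped over along the row away from the dot, stops at -0.5 and 1.45 (flat); counts as laid down above 0.8. Plate 25 mm wide across the row, 3 mm thick, reaching 34 mm from its hinge. About 1 N at the fingertip tips it; friction holds it where it is left
- foot5 (a point): hinge of white tab 5: middle of the tab's lower edge, 14 mm above the desk (4 mm above the board); the steel hinge knuckles beside it rise to 18 mm above the desk. A fingertip moving along the row with its end 22 to 30 mm above the desk pushes the tab over and then passes over it
- pill_jar: amber jar with white cap, 38 mm across, 58 mm tall, standing on the board in the hollow of the arc, its axis at least 75 mm inside the row; origin at the centre of its underside; to be left alone
- tape_roll: yellow tape roll lying flat on the desk beyond the outer side of the arc, 80 mm across, 19 mm high; origin at the centre of its underside; to be left alone
- carton: white medicine carton with orange band, 45 x 85 x 30 mm, lying on the desk beyond the board's hollow side; origin at the centre of its underside; to be left alone
- stamp: hand stamp, black foot 30 x 50 mm with a wooden handle, 59 mm tall in all, standing on the desk off the red-tab end of the board; origin at the centre of its underside; to be left alone

How it is judged:
By the outcome, as a careful person would: the job done as asked, in the order asked, and still so for the second after the job is handed in, with the robot touching nothing.
It also fails if it takes over 45 s, if anything falls off the work surface, if the arm or the gripper's body presses on something with over 40 N, if the wrist force passes 120 N, or if a joint passes its speed limit or range.

## Working session

There is one attempt and no reset: what is moved stays moved. The work goes in short steps, Python scripts to look and compute and a shell command to move; the robot and the scene stay as the last step left them, time stands still between calls to the robot, and variables do not carry over. Pictures are saved under pics/ and viewed, at most 10 in all, crops included, and the job is handed in when it is done.

```bash
mkdir -p pics; python3 - <<'E'
from station import *
import cv2,json
s=sense();print(s['t'],s['tcp_pos'],s['tool_rot'],s['finger_gap'])
for n in ("top","side"):
    im=snapshot(n);cv2.imwrite(f"pics/{n}0.png",cv2.cvtColor(im,cv2.COLOR_RGB2BGR))
    c=get_calibration(n);print(n,c)
E
```

```text
0.0 [ 0.25067523 -0.5721474   0.40372102] [ 9.78778928e-01  2.04916133e-01 -4.22795898e-06 -1.09044442e-03] 0.9973395092986036
top {'fx': 355.8899435839376, 'fy': 355.8899435839376, 'cx': 255.82612428494016, 'cy': 193.33295779654023, 'world_to_cam': array([[-0.02283045, -0.99924391, -0.0314703 ,  0.02849907],
       [-0.98021358,  0.02856443, -0.19587091,  0.57091927],
       [ 0.19662175,  0.02637579, -0.98012459,  0.59566933],
       [ 0.        ,  0.        ,  0.        ,  1.        ]])}
side {'fx': 450.2944296863569, 'fy': 450.2944296863569, 'cx': 258.073469053954, 'cy': 197.23518260341135, 'world_to_cam': array([[ 0.98913839, -0.14590936, -0.01776794, -0.57257726],
       [-0.0948761 , -0.54145223, -0.83536101,  0.11090569],
       [ 0.1122665 ,  0.8279734 , -0.5494145 ,  0.9755012 ],
       [ 0.        ,  0.        ,  0.        ,  1.        ]])}
```

View pics/top0.png

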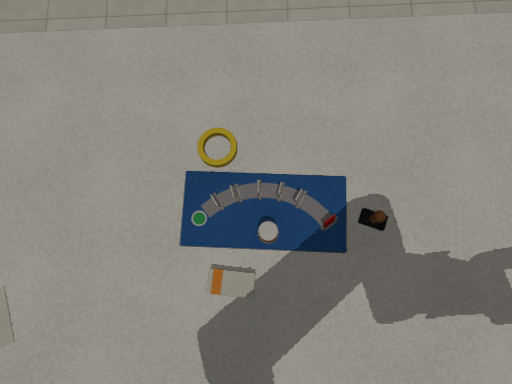

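View pics/side0.png

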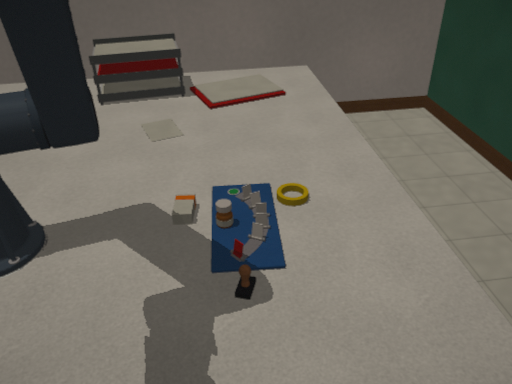

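The top view shows the board with the green dot at (199,218). The white tabs are at (217,201), (236,193), (259,188), (281,191) and (300,198), and the red tab is at (329,222). In the side view the dot is at (234,192), with the tape roll, jar, carton and stamp clear of the row.

```bash
cat > h.py <<'E'
import numpy as np,cv2
from scipy.optimize import least_squares
def proj(c,P):
    P=np.atleast_2d(P);q=P@c['world_to_cam'][:3,:3].T+c['world_to_cam'][:3,3]
    return np.c_[c['fx']*q[:,0]/q[:,2]+c['cx'],c['fy']*q[:,1]/q[:,2]+c['cy']]
def arc(s,off=0):  # board-frame point at arc length s (mm from dot), clockwise; middle of row s=144 at +x
    a=(144-s)/160;r=.160+off
    return np.array([-.120+r*np.cos(a),r*np.sin(a)])
def world(p,xy,z):
    x,y,th=p;R=np.array([[np.cos(th),-np.sin(th)],[np.sin(th),np.cos(th)]])
    return np.r_[R@np.asarray(xy)+[x,y],z]
def masks(im):
    h=cv2.cvtColor(im,cv2.COLOR_RGB2HSV)
    return cv2.inRange(h,(100,120,30),(125,255,255)),cv2.inRange(h,(45,120,60),(80,255,255))
def big(m):
    cs,_=cv2.findContours(m,cv2.RETR_EXTERNAL,cv2.CHAIN_APPROX_NONE);return max(cs,key=cv2.contourArea)
def cen(m):
    M=cv2.moments(big(m));return np.array([M['m10'],M['m01']])/M['m00']
E
python3 - <<'E'
from h import *
from station import get_calibration
obs=[]
for n in("top","side"):
    im=cv2.cvtColor(cv2.imread(f"pics/{n}0.png"),cv2.COLOR_BGR2RGB);c=get_calibration(n)
    b,g=masks(im);hull=cv2.convexHull(big(b));q=cv2.approxPolyDP(hull,8,True)[:,0]
    print(n,q.tolist(),cen(g),cv2.contourArea(big(b)));obs.append((c,q,cen(g)))
K=[(sx*.075,sy*.16) for sx in(1,-1) for sy in(1,-1)]
def res(p):
    r=[]
    for c,q,g in obs:
        r.append(proj(c,world(p,arc(0),.01))[0]-g)
        for k in K:
            d=q-proj(c,world(p,k,.01))[0];r.append(d[np.argmin((d**2).sum(1))])
    return np.concatenate(r)
s=least_squares(res,[.5,0,0],loss='soft_l1')
print(s.x,np.round(res(s.x).reshape(-1,2),1).tolist())
for a in(0,50,92,134,176,218,288):print(a,world(s.x,arc(a),.014).round(4),[proj(c,world(s.x,arc(a),.014)).round(0).tolist() for c,_,_ in obs])
E
```

```text
top [[187, 171], [345, 177], [345, 251], [181, 244]] [198.78467909 217.88405797] 11956.5
side [[268, 184], [284, 266], [212, 271], [213, 187]] [233.16666667 190.83333333] 3692.0
[ 0.54686138 -0.0015239  -0.06801732] [[1.3, 0.2], [0.5, 0.9], [-2.3, 1.2], [1.0, -1.4], [-2.7, -1.9], [0.3, 0.1], [-1.9, 2.3], [-1.9, 1.5], [1.1, 2.1], [1.3, 1.5]]
0 [0.5349 0.1249 0.014 ] [[[200.0, 218.0]], [[233.0, 190.0]]]
50 [0.566  0.0861 0.014 ] [[[220.0, 201.0]], [[248.0, 197.0]]]
92 [0.5819 0.0473 0.014 ] [[[239.0, 193.0]], [[256.0, 205.0]]]
134 [0.5871 0.0057 0.014 ] [[[260.0, 190.0]], [[261.0, 215.0]]]
176 [ 0.5814 -0.0357  0.014 ] [[[282.0, 192.0]], [[261.0, 226.0]]]
218 [ 0.5651 -0.0743  0.014 ] [[[302.0, 200.0]], [[257.0, 237.0]]]
288 [ 0.5178 -0.1252  0.014 ] [[[330.0, 223.0]], [[237.0, 255.0]]]
```

```bash
python3 -m jog '{"linear":[[22,57,0],[22,57,0],[22,57,0],[22,57,0],[22,57,0],[22,57,0],[22,57,0],[22,57,0],[22,57,0],[22,57,0],[0,0,0],[0,0,0]],"turn":[0.5,0.5,0.5,0.5,0.5,0.5,0.5,0.5,0.5,0.5,0,0]}' 0 20
python3 - <<'E'
from station import *
import cv2,pickle
s=sense();print(s['t'],s['tcp_pos'],s['tool_rot'],s['finger_gap'],s['q'])
c=get_calibration("wrist");im=snapshot("wrist");cv2.imwrite("pics/w1.png",im[:,:,::-1]);pickle.dump((c,s),open("w1.pkl","wb"))
E
```

```text
t: 1.6
tcp_pos: [0.4705, -0.0024, 0.4044]
tool_rot: [0.911, 0.412, -0.001, -0.0]
force: [-0.1, 0.6, -0.1]
finger_gap: -0.003
gripper_force: 0.0
1.6 [ 0.47050058 -0.00235358  0.40440975] [ 9.11001759e-01  4.12402115e-01 -5.34097761e-04 -7.13213185e-05] -0.002512186900903649 [-2.43015058e-01  3.21333371e-01  1.80819638e+00 -6.47996400e-04
  1.01298990e+00  4.77945839e-01]
```

View pics/w1.png

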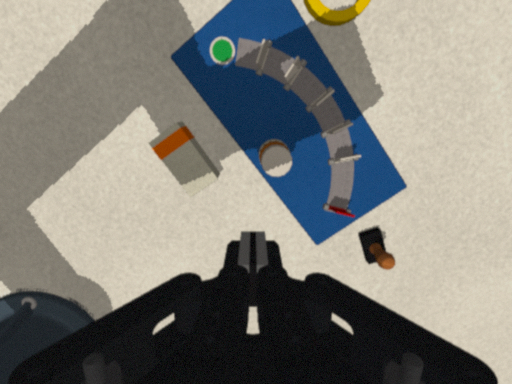

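The wrist view shows the whole row. The dot is at (222,50), tabs 1–5 run from (263,57) to (344,157), and the red tab is at (340,210). Board corners are at (173,56), (317,243) and (405,186), and the closed fingertips are at about (253,235).

```bash
python3 - <<'E'
from h import *
import pickle
from scipy.spatial.transform import Rotation as R
c,s=pickle.load(open("w1.pkl","rb"))
im=cv2.imread("pics/w1.png")[:,:,::-1].copy();b,g=masks(im);G=cen(g)
q=cv2.approxPolyDP(cv2.convexHull(big(b)),6,True)[:,0];print(q.tolist(),G)
def res(p):
    r=[proj(c,world(p,arc(0),.01))[0]-G]
    for k in[(-.075,.16),(-.075,-.16),(.075,-.16)]:
        d=q-proj(c,world(p,k,.01))[0];r.append(d[np.argmin((d**2).sum(1))])
    return np.concatenate(r)
f=least_squares(res,[.547,-.0015,-.068],loss='soft_l1').x
print(f,res(f).reshape(-1,2).round(1).tolist());np.save("pose.npy",f)
Rt=R.from_quat(s['tool_rot']).as_matrix()
for L in(.155,.16,.173,.186):print(L,proj(c,s['tcp_pos']+Rt@[0,0,L]).round(1), "±11x,±14y",proj(c,s['tcp_pos']+Rt@[.011,.0145,L]).round(1),proj(c,s['tcp_pos']+Rt@[-.011,-.0145,L]).round(1))
o=cv2.resize(im[0:280,130:430],None,fx=2.6,fy=2.1)[:,:,::-1].copy()
for a in(0,50,92,134,176,218,288):
  for off in(-.0125,0,.0125):
    u=proj(c,world(f,arc(a,off),.014))[0];cv2.circle(o,(int((u[0]-130)*2.6),int(u[1]*2.1)),2,(0,255,255) if off else (255,0,255),-1)
cv2.imwrite("pics/w1o.png",o)
E
```

```text
[[232, 0], [290, 0], [405, 185], [318, 243], [172, 58]] [221.88336294  50.21255181]
[ 5.47282018e-01  2.52105474e-04 -5.81208050e-02] [[0.0, 0.3], [3.7, 1.7], [-0.1, -2.7], [-4.5, -0.2]]
0.155 [[253.6 262. ]] ±11x,±14y [[282.6 242.7]] [[225.9 280.5]]
0.16 [[253.6 256.9]] ±11x,±14y [[281.6 238.1]] [[226.8 274.9]]
0.173 [[253.5 245.2]] ±11x,±14y [[279.3 227.6]] [[228.8 262. ]]
0.186 [[253.4 235.1]] ±11x,±14y [[277.3 218.6]] [[230.5 250.9]]
```

View pics/w1o.png

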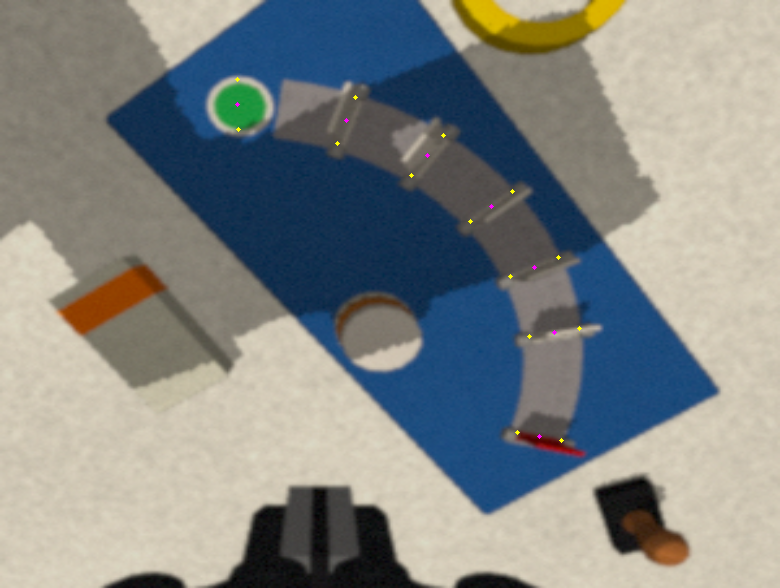

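The overlay fits, with the dot centred. The predicted feet sit about 2 px inside the knuckle midpoints for tabs 1–4, so I'll refit with those midpoints included. The visible finger end rules out a 186 mm reach and agrees with about 173 mm.

```bash
cat > path.py <<'E'
from h import *
import sys
def tab(f,t,z0=.0):
    pass
E
python3 - <<'E'
from h import *
import pickle
from station import get_calibration
c,s=pickle.load(open("w1.pkl","rb"));t=get_calibration("top")
U={50:(351,120),92:(431,157),134:(496,209),176:(540,271),288:(540,437)}
U={k:np.array([u/2.6+130,v/2.1]) for k,(u,v) in U.items()}
G=np.array([221.9,50.2])
def res(p):
    r=[proj(c,world(p,arc(0),.01))[0]-G]+[proj(c,world(p,arc(k),.016))[0]-v for k,v in U.items()]
    for k,v in {(-.075,.16):(172,58),(-.075,-.16):(318,243),(.075,-.16):(405,185)}.items(): r.append(.5*(proj(c,world(p,k,.01))[0]-v))
    return np.concatenate(r)
f=least_squares(res,np.load("pose.npy"),loss='soft_l1').x
print(f,res(f).reshape(-1,2).round(1).tolist());np.save("pose.npy",f)
prev=None
for a in list(range(0,241,10))+[245,260]:
    w=world(f,arc(a),0)*1e3;y=np.degrees(f[2]+(144-a)/160)
    print(a,w[:2].round(1),round(y,1),None if prev is None else (w-prev)[:2].round(1));prev=w
E
```

```text
[ 0.54765177 -0.0008754  -0.06489364] [[1.3, 0.3], [-0.3, 0.4], [0.1, -0.2], [-0.3, -0.6], [-0.9, -0.9], [0.3, 0.9], [-1.2, -1.1], [-0.0, 1.6], [2.3, 0.7]]
0 [535.3 125.5] 47.8 None
10 [542.5 118.6] 44.3 [ 7.2 -6.9]
20 [549.2 111.2] 40.7 [ 6.8 -7.4]
30 [555.5 103.4] 37.1 [ 6.3 -7.8]
40 [561.3  95.3] 33.5 [ 5.8 -8.2]
50 [566.5  86.8] 29.9 [ 5.3 -8.5]
60 [571.3  78. ] 26.4 [ 4.7 -8.8]
70 [575.4  68.9] 22.8 [ 4.2 -9.1]
80 [579.   59.5] 19.2 [ 3.6 -9.3]
90 [582.  50.] 15.6 [ 3.  -9.5]
100 [584.4  40.3] 12.0 [ 2.4 -9.7]
110 [586.2  30.4] 8.5 [ 1.8 -9.8]
120 [587.3  20.5] 4.9 [ 1.2 -9.9]
130 [587.9  10.5] 1.3 [  0.5 -10. ]
140 [5.878e+02 5.000e-01] -2.3 [ -0.1 -10. ]
150 [587.1  -9.4] -5.9 [ -0.7 -10. ]
160 [585.7 -19.4] -9.4 [-1.3 -9.9]
170 [583.8 -29.2] -13.0 [-1.9 -9.8]
180 [581.2 -38.8] -16.6 [-2.6 -9.7]
190 [578.1 -48.3] -20.2 [-3.2 -9.5]
200 [574.3 -57.6] -23.8 [-3.7 -9.3]
210 [570.  -66.6] -27.4 [-4.3 -9. ]
220 [565.1 -75.3] -30.9 [-4.9 -8.7]
230 [559.7 -83.8] -34.5 [-5.4 -8.4]
240 [553.8 -91.8] -38.1 [-5.9 -8.1]
245 [550.7 -95.7] -39.9 [-3.1 -3.9]
260 [ 540.5 -106.7] -45.3 [-10.1 -11. ]
```

```bash
python3 -m jog '{"linear":[[16,32,0],[16,32,0],[16,32,0],[17,32,0],[0,0,-40],[0,0,-40],[0,0,-40],[0,0,-32],[0,0,0],[0,0,0]],"turn":[0,0,0,0,0,0,0,0,-0.2,0]}'
python3 - <<'E'
from station import *
from h import *
s=sense();print(s['tcp_pos'],s['force'])
c=get_calibration("wrist");im=snapshot("wrist").copy();sd=snapshot("side");cs=get_calibration("side");f=np.load("pose.npy")
for a in(0,50,92,134,176,218,288):
  for off in(-.0125,0,.0125):
    for I,C in((im,c),):
      u=proj(C,world(f,arc(a,off),.014))[0];cv2.circle(I,(int(u[0]),int(u[1])),2,(255,255,0) if off else (255,0,255),-1)
sd=cv2.resize(sd[120:300,160:340],(384,384),interpolation=cv2.INTER_CUBIC)
from scipy.spatial.transform import Rotation as R
m=R.from_quat(s['tool_rot']).as_matrix()
print(((proj(cs,s['tcp_pos']+m@[0,0,.173])-[160,120])*384/180+512*0).round(0))
cv2.imwrite("pics/w2.png",cv2.resize(np.hstack([im,sd])[:,:,::-1],(798,342)))
E
```

```text
t: 2.9
tcp_pos: [0.5364, 0.1243, 0.2536]
tool_rot: [0.915, 0.403, 0.001, 0.0]
force: [-0.3, 0.4, 0.3]
finger_gap: -0.004
gripper_force: 0.0
[0.53644746 0.12426103 0.25356504] [-0.31913037  0.42566871  0.31323338]
[[155.  99.]]
```

View pics/w2.png

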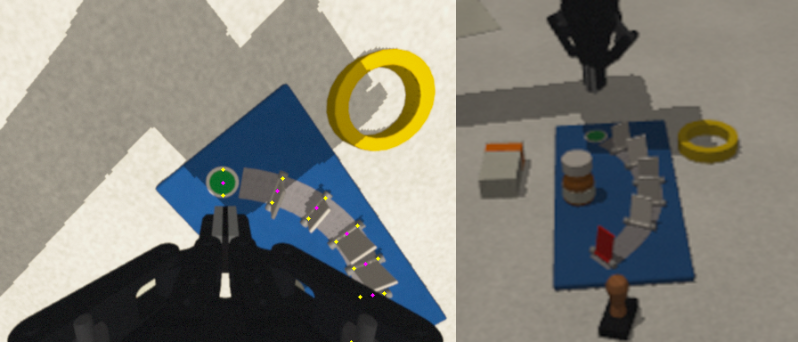

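The overlaid feet match the tabs. In the side crop the predicted fingertip (594,88) coincides with the seen tip (594,90), so the tool length holds. Next is the descent over the dot.

```bash
python3 -m jog '{"linear":[[-1,1,-20],[0,0,-20],[0,0,-10],[0,0,-5],[0,0,0],[0,0,0]],"turn":[0,0,0,0,0,0]}'
```

```text
t: 3.75
tcp_pos: [0.535, 0.1266, 0.1983]
tool_rot: [0.915, 0.404, 0.001, 0.0]
force: [-1.1, 0.4, 0.3]
finger_gap: -0.001
gripper_force: 0.0
```

```bash
python3 -m jog '{"linear":[[7,-7.5,0],[7,-7.5,0],[6.5,-8,0],[6,-8,0],[5,-8.5,0],[5,-9,0],[4,-9,0],[3.5,-9.5,0]],"turn":[-0.7,-0.7,-0.7,-0.7,-0.7,-0.7,-0.7,-0.7]}'
```

```text
t: 4.75
tcp_pos: [0.5789, 0.0595, 0.1983]
tool_rot: [0.986, 0.17, 0.0, -0.0]
force: [1.0, 1.0, -0.2]
finger_gap: 0.002
gripper_force: 0.5
```

```bash
python3 -m jog '{"linear":[[3,-9.5,0],[2.5,-9.5,0],[2,-10,0],[1,-10,0],[0.5,-10,0],[0,-10,0],[-0.5,-10,0],[-1.5,-10,0],[-2,-10,0],[-2.5,-9.5,0]],"turn":[-0.7,-0.7,-0.7,-0.7,-0.7,-0.8,-0.7,-0.7,-0.7,-0.7]}'
```

```text
t: 6.0
tcp_pos: [0.5815, -0.0391, 0.1983]
tool_rot: [0.99, -0.139, 0.001, -0.0]
force: [1.1, 1.7, 0.3]
finger_gap: -0.002
gripper_force: 0.5
```

```bash
python3 -m jog '{"linear":[[-3,-9.5,0],[-4,-9,0],[-4.5,-9,0],[-5,-8.5,0],[-5.5,-8.5,0],[-6,-8,0],[-3,-4,0],[0,0,0],[0,0,15],[0,0,40],[0,0,50],[0,0,50]],"turn":[-0.7,-0.7,-0.7,-0.7,-0.7,-0.7,-0.4,0,0,0,0,0]}'
python3 -m jog '{"linear":[[-20,0,40],[-40,0,40],[0,0,0],[0,0,0]],"turn":[0,0,0,0]}'
python3 - <<'E'
from station import *
import cv2,numpy as np
w=snapshot("wrist");t=snapshot("top");s=snapshot("side")
a=cv2.resize(s[160:300,170:320],(411,384),interpolation=3)
cv2.imwrite("pics/end.png",cv2.resize(np.hstack([w,a])[:,:,::-1],(798,332)))
cv2.imwrite("pics/top1.png",t[:,:,::-1])
E
```

```text
t: 7.5
tcp_pos: [0.5501, -0.095, 0.3551]
tool_rot: [0.943, -0.332, 0.0, -0.0]
force: [1.2, -0.1, -0.0]
finger_gap: 0.002
gripper_force: 0.0
t: 8.0
tcp_pos: [0.4904, -0.0952, 0.4332]
tool_rot: [0.943, -0.332, 0.001, -0.0]
force: [0.3, -0.2, -1.1]
finger_gap: -0.002
gripper_force: 0.0
```

View pics/end.png

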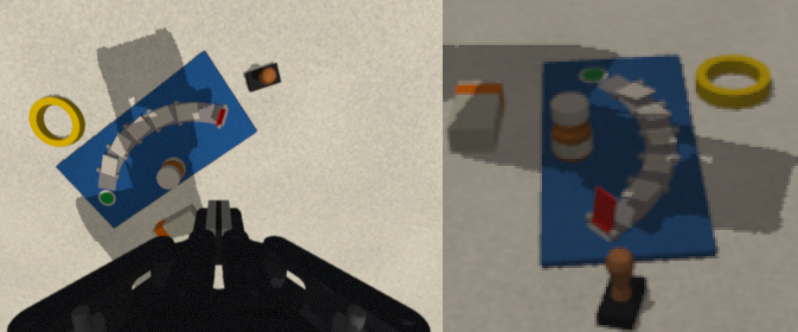

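All five white tabs lie flat along the row. The red tab stands at (221,116) in the wrist view and (604,212) in the side crop. The board, jar, tape roll, carton and stamp look undisturbed, and the arm is clear.

```bash
python3 -c "
from station import *
print(sign_off())"
```

```text
the job is handed in; nothing more can be done
None
```

The job is done and handed in: all five white tabs were tipped over in one low pass from the green dot and lie flat, the red tab is still standing, and the board and other objects look undisturbed in the final pictures.

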